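Load the ball carrier from the rotary feeder

ROBOT

A 6-joint arm with a two-finger parallel gripper is mounted at the origin on a cart in front of the work surface, level with it; the furniture and walls round the work are solid. World frame = base frame: x ahead of the robot, y to its left, z up, the work surface at z = 0. Lengths are in m, angles in rad, forces in N, time in s.
With the tool pointing down it reaches from about 0.35 to 0.875 m from the base axis. Payload 4.2 kg.
Tool frame: the origin (TCP) lies at the very end of the fingers, on their centre line; the grasp point (between the pads) lies 19 mm behind it; x points along the fingers, y is the direction in which the jaws open and shut, and the axes are right-handed (so a half turn about x gives the same grasp; the last joint's range is limited). The gripper opens to 85 mm and grips with 20 to 120 N. Pads are 22 mm wide; open, the fingers measure 114 mm over their backs; the gripper's body (76 mm by 85 mm) begins 54 mm behind the grasp point. The pads swing forward as they close: fully open they stand 13 mm farther back than shut.
Start: joints at [1.543, 0.385, 0.008, 0, -1.194, -0.259], TCP at [0.177, 0.599, 0.231] pointing down, gripper open.
Joint ranges: [-3.14, 3.14], [-1.21, 2.06], [-1.07, 1.41], [-3.16, 2.05], [-2.99, -0.16], [-3.1, 3.1]. Speed limits (rad/s): [2.79, 2.79, 3.14, 3.14, 3.14, 3.14].

INTERFACE

Orientations are given as a unit quaternion [w, x, y, z].
In Python, from workcell import env, grab_frame, camera_model gives the robot as it stands.
- The arm moves only by the tool step_arm, never from a script. Its argument "deltas" is a list of rows, each a list of 2 entries, a list of its own where there are three numbers: the shift along the world's x, y, z in m, then the turn about the world's z in rad. A call has 1 to 8 rows; each row is the pose to reach, as a shift and turn from the pose measured when the call began; what a row does not reach only later rows make up. A row lasts 1/10 s, in which the tool goes at most 50 mm and 8.59 degrees, less where a joint would pass 70% of its speed; a pose out of reach is approached as far as the arm can. A call with a gripper value outside its range is refused whole. "claw" is the closure in counts, from 0 (fully open) to 255 (shut), set as the call begins (left out, the last holds). The fingers move at their own pace and stop on an object; "newtons" is the grip in N (left out, the last holds). Time passes only in rows, so rows that repeat a pose let the fingers close. It gives the time, the measured TCP pose, the force and the opening at its end, in the units of the state.
- env.observe(): the state, without advancing time (a new reading comes with each control period).
- grab_frame(name): name is "side" or "top" or "wrist"; returns the picture (480x640x3 uint8, red, green, blue); there is no depth.
- camera_model(name): a dict with "K" (3x3 intrinsics, pixels), "distortion" ([k1, k2, p1, p2, k3] as OpenCV has them; the pictures are not rectified), "R" (3x3) and "t" (3): a world point X has camera coordinates R X + t. Camera axes: x right, y down, z forward; pixel columns grow to the right and rows downward; lengths in m; the calibration is good to about 2 mm. A picture is of the moment at which its call begins: read the wrist's pose just before it. camera_model takes no time and is no camera call; for the wrist camera it gives the pose at the moment of the call.
- env.finish_job(): hands the job in, once; it reports no verdict.
The state is a dict: "clock": time; "joints": joint angles; "dq": joint speeds; "tau": joint torques, N m; "tcp_pos": TCP position; "eef_rot": TCP orientation; "force": force on the tool from outside, world axes, zero at the start; "torque": the same for the moment, N m; "grip_width": finger opening in m.
Only numpy, scipy, OpenCV 4.12 (cv2) and the standard library are available. Lean on these libraries where they do the work, as an engineer would, in place of code of your own. Each camera call takes 0.05 s, during which the arm holds its last target. There are 200 camera calls.

TASK

Fill the two empty wells of the carrier with one grinding ball each from the drum feeder: slide the carrier along its track by its post to bring an empty well under the spout, turn the drum slowly by its pegs until a single ball drops, then do the same for the other well. Let the drum do the dispensing (do not touch the balls), leave the ball already in the carrier in its well and the last ball in the drum, and do not disturb the bottle and the dish that stand beside the feeder.

Things in the scene. Friction and masses are not known exactly. Their poses are not given: they have to be found in the camera images.
- feeder: Rotary ball feeder, fixed. Origin on the worktop straight below the drum's middle; y along the drum axis, z up, only yaw varies. The opening, chute and spout are on its -x side, towards the robot. Housing: two round aluminium side plates, 164 mm across, outer faces at y = +-25.5 mm, top at z = 197 mm, clear shell between. Spout box x -134 to -70, y +-23, z 49 to 120 mm. Peg wheel at its -y side.
- track (a point): Point on the floor of the carrier's track below the spout, feeder (-112, 0, 6) mm. The track is straight along the feeder's y, from y = -145 to +255 mm; side rails 24 mm above the worktop, 74 mm wide overall; end stop at y = -139 mm.
- drum_axis (a point): Middle of the drum on its horizontal axis, feeder (0, 0, 115) mm. The axis runs along the feeder's y.
- peg_circle (a point): Point on the drum axis at mid-length of the pegs, feeder (0, -68, 115) mm. Outside the housing a white wheel (152 mm across, outer face at y = -43 mm) on the drum's shaft carries six 12 mm steel pegs along y, from y = -43 to -93 mm, on a 66 mm radius. At drum reading q they stand at feeder x = -66 cos(a), z = 115 + 66 sin(a) mm, a = 65 deg - q + k x 60 deg.
- spout (a point): Centre of the spout's lower mouth, a 38 mm square opening, feeder (-112, 0, 49) mm. A well whose centre is below it, within about 6 mm along the track, catches the ball.
- drum (a joint): Drum angle, rad, -0.3 to 3.4, starts within +-0.09, grows as the drum's top (and the top pegs) move to the feeder's -x, towards the robot. Six pockets 1.047 apart; a ball rolls out as the partition under it tips past level: ball_1 at about 0.75, ball_2 at 1.8, ball_3 at 2.85. Rest it at 0.9 to 1.6 (one ball out), 1.95 to 2.65 (two out). 0.2 N m friction keeps it where it is left.
- carrier: White three-well carrier, loose in the track, 0.25 to 0.5 kg without balls, axes parallel to the feeder's. Origin at the centre of its underside; 52 (x) x 148 (y) x 36 mm high; open square wells in a row along y, 44 mm inside, 48 mm apart. From its +y end a tongue 8 mm thick runs to y = 135 mm with an upright post. Starts with well_a 2 to 47 mm to the +y side of the spout.
- post (a point): Top of the carrier's upright steel post, 16 mm diameter, 86 mm above the worktop, at carrier (0, 119, 80) mm, 45 mm beyond the end of the wells; a flange of 25 mm diameter, 6 mm high, at its foot on the tongue. Push or pull it along the track: takes 1 to 5 N, the carrier stops where it is left.
- well_a (a point): Floor centre of the well farthest from the post, carrier (0, -48, 4) mm. It already holds ball_0.
- well_b (a point): Floor centre of the middle well, carrier (0, 0, 4) mm, empty at the start.
- well_c (a point): Floor centre of the well next to the post, carrier (0, 48, 4) mm, empty at the start.
- ball_0_center (a point): Centre of the steel ball (30 mm diameter, 0.11 kg) that lies in well_a at the start and stays there.
- ball_1_center (a point): Centre of the steel ball (30 mm) that the drum drops first.
- ball_2_center (a point): Centre of the steel ball (30 mm) that the drum drops second.
- ball_3_center (a point): Centre of the steel ball (30 mm) that would drop third; it stays in the drum.
- bottle_redcap: Bystander: small plastic bottle with a red cap, 35 mm across, 74 mm high, standing behind the track on the +y side of the feeder. Origin at the centre of its underside.
- petri_dish: Bystander: closed petri dish, 90 mm across, 16 mm high, on the worktop beside the feeder's peg wheel. Origin at the centre of its underside.

How it is judged:
On the way:
1. the first ball has dropped into an empty well while the second is still in the drum (((horizontal distance between ball_1_center and well_b below 0.013 m and z of ball_1_center in the frame of carrier below 0.027 m) or (horizontal distance between ball_1_center and well_c below 0.013 m and z of ball_1_center in the frame of carrier below 0.027 m)) and distance between ball_2_center and drum_axis below 0.07 m), for 0.2 s.
At the end, for the whole second after the job is handed in: One of balls 1 and 2 lies in well_b and the other in well_c (centre within 13 mm of the well's centre and on its floor), ball_0 is still in well_a, ball_3 is still in the drum (within 70 mm of drum_axis), the carrier sits upright in its track, and the drum, carrier and balls are at rest ((((horizontal distance between ball_1_center and well_b below 0.013 m and z of ball_1_center in the frame of carrier below 0.027 m) and (horizontal distance between ball_2_center and well_c below 0.013 m and z of ball_2_center in the frame of carrier below 0.027 m)) or ((horizontal distance between ball_1_center and well_c below 0.013 m and z of ball_1_center in the frame of carrier below 0.027 m) and (horizontal distance between ball_2_center and well_b below 0.013 m and z of ball_2_center in the frame of carrier below 0.027 m))) and horizontal distance between ball_0_center and well_a below 0.013 m and z of ball_0_center in the frame of carrier below 0.027 m and distance between ball_3_center and drum_axis below 0.07 m and angle between carrier's own z axis and vertical below 0.08 rad and z of carrier in the frame of feeder below 0.012 m and x of carrier in the frame of feeder between -0.122 and -0.102 m and linear speed of carrier below 0.02 m/s and linear speed of each of ball_0, ball_1, ball_2, ball_3 below 0.05 m/s and velocity of joint drum between -0.1 and 0.1 rad/s); the robot touches nothing.
It fails at once if the robot touches a ball (contact force between any of the fingers, the arm and ball_0 above 0.5 N or contact force between any of the fingers, the arm and ball_1 above 0.5 N or contact force between any of the fingers, the arm and ball_2 above 0.5 N or contact force between any of the fingers, the arm and ball_3 above 0.5 N).
It fails at once if the drum is spun faster than 4 rad/s (velocity of joint drum above 4 rad/s or velocity of joint drum below -4 rad/s).
It fails at once if the bottle or the dish is moved by more than 30 mm or the bottle is tipped (distance of any of bottle_redcap, petri_dish from where it was at the start of the episode above 0.03 m or angle between bottle_redcap's own z axis and vertical above 0.4 rad).
It also fails if it takes over 70 s, if anything falls off the work surface, if the arm or the gripper's body presses on something with over 40 N, if the wrist force passes 120 N, or if a joint passes its speed limit or range.

## Working session

There is one attempt and no reset: what is moved stays moved. The work goes in short steps, Python scripts to look and compute and a tool call to move; the robot and the scene stay as the last step left them, time stands still between calls to the robot, and variables do not carry over. Pictures are saved under pics/ and viewed, about 8 in all and at most 12, crops included, and the job is handed in when it is done.

Besides the shell and the picture viewer there is one more tool, called after "Emit:" as a command line: name --argument value ..., lists and objects as JSON in quotes. step_arm: Moves the arm, as the interface text tells. Its arguments: {"type":"object","properties":{"deltas":{"type":"array","items":{"type":"array"}},"claw":{"type":"number"},"newtons":{"type":"number"}},"required":["deltas"]}

```bash
mkdir -p pics; python3 - <<'E'
from workcell import env, grab_frame, camera_model
import cv2,numpy as np
for n in ("side","top"):
    f=grab_frame(n); cv2.imwrite(f"pics/{n}0.png",f[:,:,::-1])
    m=camera_model(n); print(n,np.array(m["K"]).round(1).tolist(),np.array(m["distortion"]).round(3),"pos",(-np.array(m["R"]).T@np.array(m["t"])).round(3),"fwd",np.array(m["R"])[2].round(2))
s=env.observe();print(s["clock"],s["tcp_pos"],s["eef_rot"],s["grip_width"],s["force"])
E
```

```text
side [[457.6, 0.0, 326.4], [0.0, 457.6, 244.8], [0.0, 0.0, 1.0]] [0.039 0.    0.    0.    0.   ] pos [0.458 0.614 0.655] fwd [ 0.16 -0.78 -0.6 ]
top [[473.0, 0.0, 323.6], [0.0, 473.0, 239.8], [0.0, 0.0, 1.0]] [-0.096  0.     0.     0.     0.   ] pos [ 0.46  -0.068  0.964] fwd [ 0.16  0.03 -0.99]
0.1 [0.17663448 0.59898049 0.23032334] [ 0.10042027 -0.69976677  0.10180997  0.69991211] 0.08517365722227531 [0.82633441 0.23252148 0.14695833]
```

View pics/side0.png

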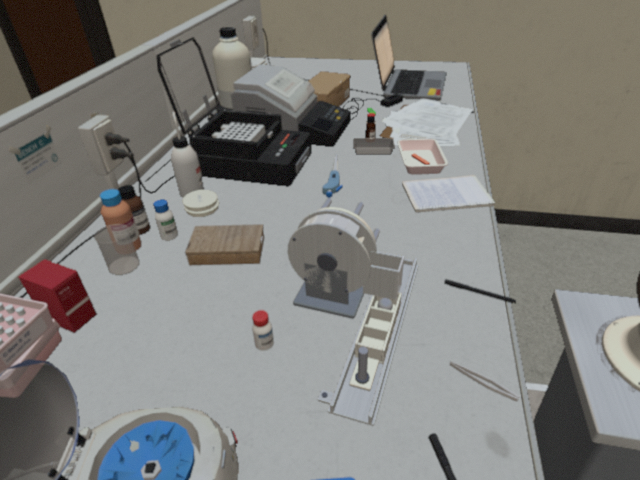

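View pics/top0.png

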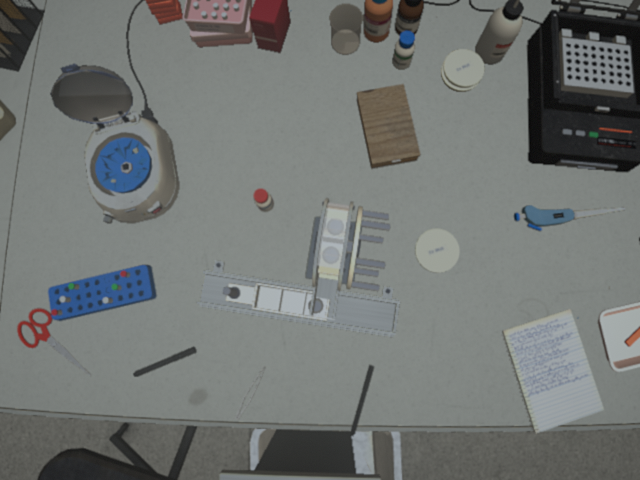

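Top view: track from (203,287) to (396,316) with the post near (233,292), ball_0 near (317,306), housing near (332,245), pegs to the right of it and the dish at (437,250). The side view agrees; the bottle is at (262,330). I'll zoom in for exact pixels.

```bash
python3 - <<'E'
import cv2
i=cv2.imread("pics/top0.png")[190:340,195:405]; cv2.imwrite("pics/topc.png",cv2.resize(i,None,fx=3.8,fy=3.8,interpolation=cv2.INTER_CUBIC))
i=cv2.imread("pics/side0.png")[195:425,270:430]; cv2.imwrite("pics/sidec.png",cv2.resize(i,None,fx=2.6,fy=2.6,interpolation=cv2.INTER_CUBIC))
E
```

```text
(no output)
```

View pics/topc.png

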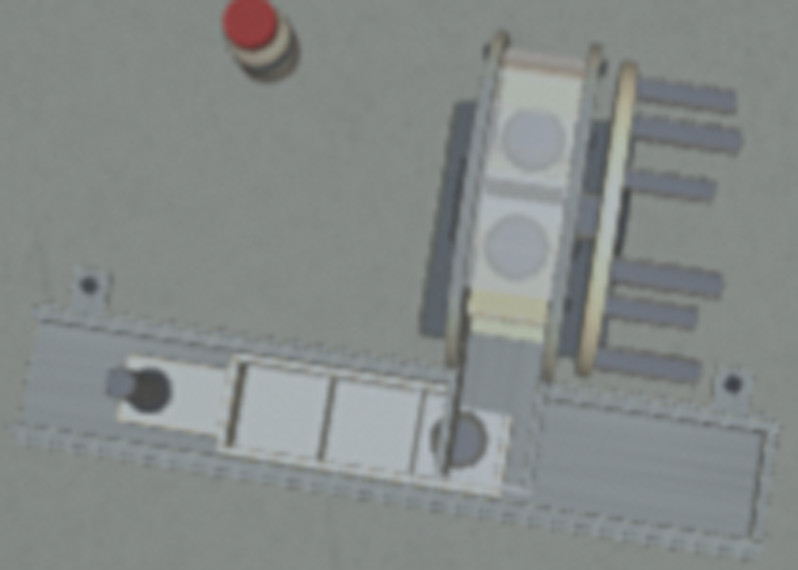

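View pics/sidec.png

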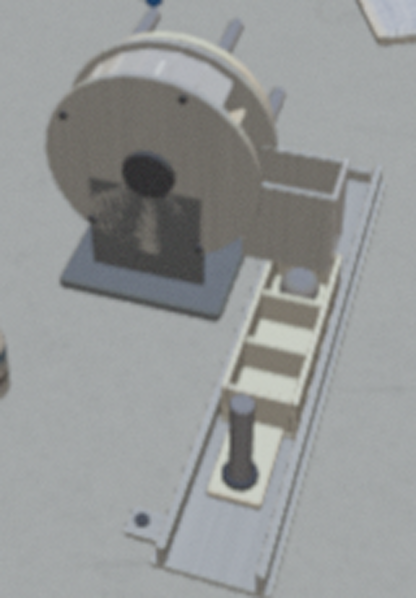

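```bash
cat > h.py <<'E'
import numpy as np,cv2
from workcell import camera_model
def proj(n,P):
    m=camera_model(n);return cv2.projectPoints(np.atleast_2d(np.float64(P)),cv2.Rodrigues(np.array(m["R"]))[0],np.array(m["t"]),np.array(m["K"]),np.array(m["distortion"]))[0][:,0]
def ray(n,uv,z):
    m=camera_model(n);R=np.array(m["R"]);c=-R.T@np.array(m["t"])
    d=R.T@np.append(cv2.undistortPoints(np.float64([[uv]]),np.array(m["K"]),np.array(m["distortion"]))[0,0],1);return c+d*(z-c[2])/d[2]
def f2w(p,P):
    P=np.atleast_2d(P)/1000.;c,s=np.cos(p[2]),np.sin(p[2]);return np.c_[p[0]+c*P[:,0]-s*P[:,1],p[1]+s*P[:,0]+c*P[:,1],P[:,2]]
E
python3 - <<'E'
from h import *
from scipy.optimize import least_squares
T=lambda u,v:(u/3.8+195-.4,v/3.8+190-.4)
S=lambda u,v:(u/2.6+270-.3,v/2.6+195-.3)
fx=[("top",T(38,308),(-75,255,24)),("top",T(14,435),(-149,255,24)),("top",T(775,425),(-75,-145,24)),("top",T(755,555),(-149,-145,24)),
("side",S(345,160),(-134,-23,120)),("side",S(335,195),(-134,23,120))]
ca=[("top",T(121,383),(0,119,80)),("side",S(242,405),(0,119,80)),("top",T(460,440),(0,-48,19)),("top",T(238,357),(26,74,36)),("top",T(222,450),(-26,74,36)),("top",T(498,492),(-26,-74,36))]
pg=[(T(735,100),185),(T(740,140),125),(T(714,188),245),(T(721,286),65),(T(695,316),305),(T(698,370),5)]
def obs(p):
    L=[]
    for c,uv,P in fx:L.append((c,uv,P))
    for c,uv,P in ca:L.append((c,uv,(P[0]-112,P[1]+p[3]*1000,P[2]+6)))
    for uv,a in pg:
        a=np.radians(a)-p[4];L.append(("top",uv,(-66*np.cos(a),-93,115+66*np.sin(a))))
    return L
def res(p):
    return np.concatenate([proj(c,f2w(p,P))[0]-uv for c,uv,P in obs(p)])
r=least_squares(res,[.5,-.05,-.15,.06,0],loss="soft_l1")
p=r.x;print("feeder x,y,yaw,s,q",p.round(4));print(res(p).reshape(-1,2).round(1).tolist())
np.save("p.npy",p)
for k,P in dict(spout=(-112,0,49),post=(-112,p[3]*1e3+119,86),pegc=(0,-68,115)).items():print(k,f2w(p,P).round(4))
b=ray("top",T(252,22),.074);d=ray("top",(437,250),.016);print("bottle",b,"dish",d)
c,s=np.cos(p[2]),np.sin(p[2])
for o in(b,d):
  e=o[:2]-p[:2];print("in feeder",c*e[0]+s*e[1],-s*e[0]+c*e[1])
E
```

```text
feeder x,y,yaw,s,q [ 0.5925 -0.0598 -0.1317  0.0653  0.0642]
[[-2.0, -1.7], [-2.4, 1.3], [1.4, -2.9], [1.8, 0.5], [0.3, -0.4], [-0.8, 1.6], [-0.2, 0.3], [-0.6, -1.6], [0.2, -0.3], [-1.2, -1.3], [-1.4, 0.7], [1.2, 1.2], [-0.2, 0.1], [-0.2, 0.4], [-0.0, 0.2], [-0.0, -0.0], [0.6, 0.0], [0.3, 0.2]]
spout [[ 0.4815 -0.0451  0.049 ]]
post [[0.5057 0.1376 0.086 ]]
pegc [[ 0.5836 -0.1272  0.115 ]]
bottle [0.69255371 0.08148092 0.074     ] dish [ 0.59806837 -0.27058669  0.016     ]
in feeder 0.08063836151426312 0.1532002065650125
in feeder 0.03321039991199973 -0.2082270590813911
```

Fit is good: residuals under 3 px, carrier at +65 mm (well_a 17 mm from the spout, within the given range) and q = 0.06. Next I move over the post with the jaws along the track.

Emit:
step_arm --deltas '[[[0.03,-0.04,0],0.03],[[0.06,-0.08,0],0.06],[[0.09,-0.12,0],0.09],[[0.12,-0.16,0],0.12],[[0.15,-0.2,0],0.154],[[0.18,-0.24,0],0.154],[[0.21,-0.28,0],0.154],[[0.23,-0.31,0],0.154]]' --claw 0 --newtons 30

```text
clock: 0.9
tcp_pos: [0.4075, 0.2865, 0.2301]
eef_rot: [0.047, -0.705, 0.048, 0.706]
force: [0.0, 0.5, -0.3]
grip_width: 0.0856
```

Emit:
step_arm --deltas '[[[0.025,-0.04,0],0],[[0.05,-0.08,0],0],[[0.075,-0.12,0],0],[[0.0925,-0.1485,0],0],[[0.0925,-0.1485,-0.04],0],[[0.0925,-0.1485,-0.08],0],[[0.0925,-0.1485,-0.1],0],[[0.0925,-0.1485,-0.1],0]]'

```text
clock: 1.7
tcp_pos: [0.4977, 0.1365, 0.1267]
eef_rot: [0.045, -0.703, 0.05, 0.708]
force: [-0.1, 1.2, -0.8]
grip_width: 0.0855
```

```bash
python3 - <<'E'
from workcell import env, grab_frame
import cv2
i=grab_frame("side")[195:425,270:430,::-1]; cv2.imwrite("pics/s1.png",cv2.resize(i,None,fx=2.6,fy=2.6,interpolation=cv2.INTER_CUBIC))
E
```

```text
(no output)
```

View pics/s1.png

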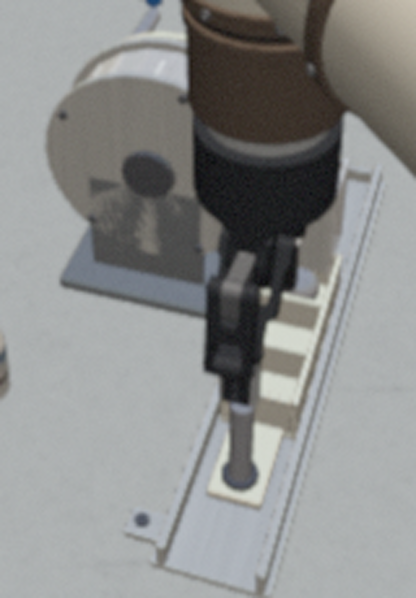

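The gripper hovers over the post (post at (240,440) in the crop, finger just above it). Descend and grip.

Emit:
step_arm --deltas '[[[0.002,0.001,-0.03],0],[[0.002,0.001,-0.055],0],[[0.002,0.001,-0.065],0],[[0.002,0.001,-0.065],0]]'

```text
clock: 2.15
tcp_pos: [0.5014, 0.1385, 0.064]
eef_rot: [0.045, -0.704, 0.049, 0.707]
force: [-0.4, 0.9, 1.1]
grip_width: 0.0854
```

Emit:
step_arm --deltas '[[[0,0,0],0],[[0,0,0],0],[[0,0,0],0],[[0,0,0],0],[[0,0,0],0],[[0,0,0],0],[[0,0,0],0],[[0,0,0],0]]' --claw 255

```text
clock: 2.95
tcp_pos: [0.5018, 0.1387, 0.0646]
eef_rot: [0.045, -0.705, 0.049, 0.707]
force: [-1.2, 0.9, 5.4]
grip_width: 0.0147
```

Emit:
step_arm --deltas '[[[-0.0013,-0.01,0],0],[[-0.0027,-0.02,0],0],[[-0.004,-0.03,0],0],[[-0.0053,-0.04,0],0],[[-0.0067,-0.05,0],0],[[-0.008,-0.06,0],0],[[-0.0087,-0.0653,0],0],[[-0.0087,-0.0653,0],0]]'

```text
clock: 3.75
tcp_pos: [0.4926, 0.0719, 0.0646]
eef_rot: [0.045, -0.704, 0.05, 0.707]
force: [0.5, -2.6, 3.4]
grip_width: 0.0148
```

Emit:
step_arm --deltas '[[[0,0,0],0],[[0,0,0],0]]'

```text
clock: 3.95
tcp_pos: [0.4926, 0.0717, 0.0646]
eef_rot: [0.045, -0.704, 0.05, 0.707]
force: [0.6, -1.7, 2.1]
grip_width: 0.0148
```

Emit:
step_arm --deltas '[[[0.0002,0.0016,0],0],[[0.0002,0.0016,0],0]]'

```text
clock: 4.15
tcp_pos: [0.4925, 0.0731, 0.0646]
eef_rot: [0.045, -0.704, 0.05, 0.707]
force: [-0.4, -2.4, 4.0]
grip_width: 0.0147
```

Emit:
step_arm --deltas '[[[0,0,0],0],[[0,0,0],0],[[0,0,0],0],[[0,0,0],0],[[0,0,0.03],0],[[0,0,0.07],0],[[-0.01,0,0.12],0],[[-0.01,0,0.17],0]]' --claw 80

```text
clock: 4.95
tcp_pos: [0.481, 0.0728, 0.2349]
eef_rot: [0.044, -0.703, 0.05, 0.708]
force: [2.2, 0.8, 0.1]
grip_width: 0.0582
```

```bash
python3 - <<'E'
from workcell import env, grab_frame
import cv2,numpy as np
from h import *
p=np.load("p.npy")
i=grab_frame("side")[195:425,270:430,::-1].copy(); j=cv2.resize(i,None,fx=2.6,fy=2.6,interpolation=cv2.INTER_CUBIC)
for P in [(-112,119,86),(-138,74,42),(-86,74,42),(-134,23,120),(-134,-23,120),(-134,23,49)]:
    u=(proj("side",f2w(p,P))[0]-[270,195]+.3)*2.6; cv2.circle(j,tuple(int(round(a)) for a in u),3,(0,0,255),1)
t=grab_frame("top")[190:340,195:405,::-1]; t=cv2.resize(t,None,fx=1.8,fy=1.8,interpolation=cv2.INTER_CUBIC)
o=np.zeros((598,800,3),np.uint8);o[:,:416]=j;o[:270,420:798]=t;cv2.imwrite("pics/s2.png",o)
s=env.observe();print(s["clock"],s["tcp_pos"])
E
```

```text
5.05 [0.4862808  0.0744012  0.24130697]
```

View pics/s2.png

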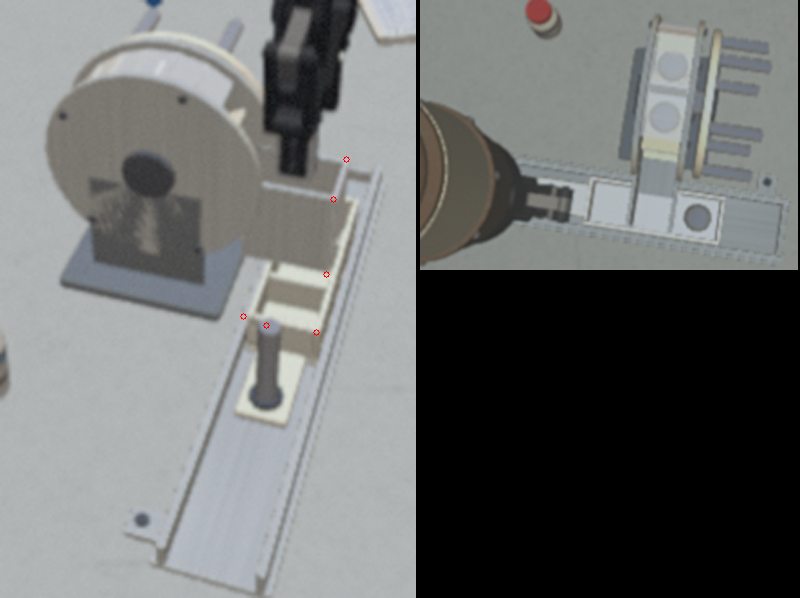

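Well_b sits under the spout: the predicted post top (266,326) lies on the observed one. Next, the peg wheel with the fingers shut, passing over the housing.

Emit:
step_arm --deltas '[[[0.0,0.0,0.03],0],[[0.026,-0.035,0.03],0],[[0.052,-0.07,0.03],0],[[0.078,-0.105,0.03],0],[[0.104,-0.14,0.03],0],[[0.13,-0.175,0.03],0],[[0.154,-0.209,0.03],0],[[0.154,-0.209,0.03],0]]' --claw 255

```text
clock: 5.85
tcp_pos: [0.6419, -0.1382, 0.2687]
eef_rot: [-0.048, 0.708, -0.049, -0.703]
force: [-1.1, -0.1, -1.3]
grip_width: 0.0001
```

```bash
python3 - <<'E'
from workcell import env, grab_frame
import cv2,numpy as np
from h import *
p=np.load("p.npy");c,s=np.cos(p[2]),np.sin(p[2])
o=env.observe();e=o["tcp_pos"][:2]-p[:2];print(o["clock"],o["tcp_pos"],o["grip_width"],"feeder",c*e[0]+s*e[1],-s*e[0]+c*e[1])
E
```

```text
5.85 [ 0.64190963 -0.13823307  0.26865432] 5.976798361078142e-05 feeder 0.05928919416096038 -0.07126197898988951
```

Emit:
step_arm --deltas '[[[-0.001,0.002,-0.03],0],[[-0.001,0.002,-0.06],0],[[-0.001,0.002,-0.09],0],[[-0.001,0.002,-0.105],0],[[-0.001,0.002,-0.118],0],[[-0.001,0.002,-0.118],0]]'

```text
clock: 6.45
tcp_pos: [0.6396, -0.1357, 0.1485]
eef_rot: [-0.048, 0.707, -0.049, -0.704]
force: [0.8, -0.2, 0.1]
grip_width: -0.0001
```

Emit:
step_arm --deltas '[[[-0.006,0.0008,0],0],[[-0.012,0.0016,0],0],[[-0.018,0.0024,0],0],[[-0.024,0.0032,0],0],[[-0.03,0.004,0],0],[[-0.036,0.0048,0],0],[[-0.042,0.0056,0],0],[[-0.048,0.0064,0],0]]'

```text
clock: 7.25
tcp_pos: [0.5926, -0.1292, 0.1501]
eef_rot: [-0.048, 0.708, -0.049, -0.703]
force: [3.6, -0.7, 2.0]
grip_width: -0.0002
```

Emit:
step_arm --deltas '[[[-0.006,0.0008,0],0],[[-0.012,0.0016,0],0],[[-0.018,0.0024,0],0],[[-0.024,0.0032,0],0],[[-0.03,0.004,0],0],[[-0.031,0.0041,0],0],[[-0.031,0.0041,0],0]]'

```text
clock: 7.95
tcp_pos: [0.561, -0.125, 0.15]
eef_rot: [-0.048, 0.708, -0.049, -0.703]
force: [3.6, 0.2, -0.8]
grip_width: -0.0001
```

```bash
cat > look.py <<'E'
import sys,cv2,numpy as np
from workcell import env, grab_frame
from h import *
p=np.load("p.npy");c,s=np.cos(p[2]),np.sin(p[2])
i=grab_frame("side")[195:425,270:430,::-1]; j=cv2.resize(i,None,fx=2.6,fy=2.6,interpolation=cv2.INTER_CUBIC)
t=grab_frame("top")[190:340,195:405,::-1]; t=cv2.resize(t,None,fx=1.8,fy=1.8,interpolation=cv2.INTER_CUBIC)
o=np.zeros((598,800,3),np.uint8);o[:,:416]=j;o[:270,420:798]=t;cv2.imwrite(sys.argv[1],o)
o=env.observe();e=o["tcp_pos"][:2]-p[:2];print(o["clock"],o["tcp_pos"],"feeder",c*e[0]+s*e[1],-s*e[0]+c*e[1])
E
python3 look.py pics/s3.png
```

```text
8.05 [ 0.56103577 -0.12497761  0.1499464 ] feeder -0.022625046085477232 -0.06874294567100983
```

View pics/s3.png

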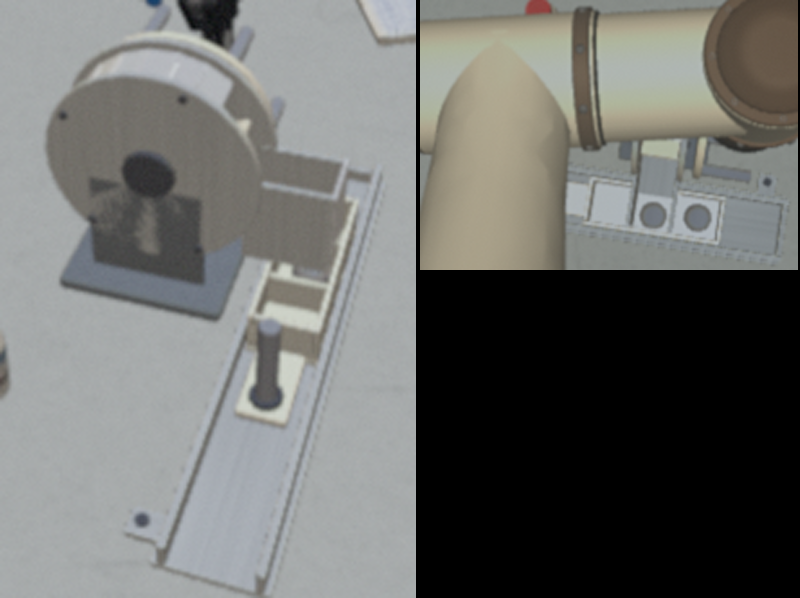

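Ball_1 lies in well_b (652,214), beside ball_0 (697,216). Back off the peg, lift and return to the post.

Emit:
step_arm --deltas '[[[0.008,-0.001,0],0],[[0.008,-0.001,0.03],0],[[0.008,-0.001,0.08],0],[[0.008,-0.001,0.12],0],[[-0.01,0.039,0.12],0],[[-0.025,0.079,0.12],0],[[-0.04,0.119,0.12],0],[[-0.055,0.158,0.12],0]]'

```text
clock: 8.85
tcp_pos: [0.5044, 0.0338, 0.2696]
eef_rot: [-0.047, 0.707, -0.05, -0.704]
force: [0.5, -0.0, 0.4]
grip_width: -0.0
```

Emit:
step_arm --deltas '[[[-0.015,0.04,0],0],[[-0.015,0.04,0],0],[[-0.015,0.04,0],0],[[-0.015,0.04,0],0],[[-0.015,0.04,-0.04],0],[[-0.015,0.04,-0.08],0],[[-0.015,0.04,-0.12],0],[[-0.015,0.04,-0.12],0]]' --claw 80

```text
clock: 9.65
tcp_pos: [0.4857, 0.0709, 0.1445]
eef_rot: [0.047, -0.702, 0.053, 0.708]
force: [-0.8, -0.6, 0.2]
grip_width: 0.0588
```

Emit:
step_arm --deltas '[[[0.006,0.002,0],0],[[0.006,0.002,-0.03],0],[[0.006,0.002,-0.06],0],[[0.006,0.002,-0.08],0],[[0.006,0.002,-0.08],0]]'

```text
clock: 10.15
tcp_pos: [0.4921, 0.0724, 0.0641]
eef_rot: [0.047, -0.702, 0.054, 0.709]
force: [0.2, -0.1, -0.3]
grip_width: 0.0588
```

Emit:
step_arm --deltas '[[[0,0,0],0],[[0,0,0],0],[[0,0,0],0],[[0,0,0],0],[[0,0,0],0],[[0,0,0],0]]' --claw 255

```text
clock: 10.75
tcp_pos: [0.4935, 0.0729, 0.0658]
eef_rot: [0.047, -0.703, 0.053, 0.708]
force: [-0.4, -0.6, 6.8]
grip_width: 0.0145
```

Emit:
step_arm --deltas '[[[-0.0013,-0.01,0],0],[[-0.0026,-0.02,0],0],[[-0.0039,-0.03,0],0],[[-0.0053,-0.04,0],0],[[-0.006,-0.046,0],0],[[-0.006,-0.046,0],0],[[-0.006,-0.046,0],0]]'

```text
clock: 11.45
tcp_pos: [0.487, 0.026, 0.0658]
eef_rot: [0.047, -0.702, 0.054, 0.708]
force: [-0.4, -2.5, 2.4]
grip_width: 0.0145
```

Emit:
step_arm --deltas '[[[0,0,0],0],[[0,0,0],0],[[0,0,0],0],[[0,0,0.02],0],[[0,0,0.05],0],[[-0.005,0.01,0.1],0],[[-0.005,0.01,0.15],0],[[-0.005,0.01,0.2],0]]' --claw 165

```text
clock: 12.25
tcp_pos: [0.4812, 0.0361, 0.2665]
eef_rot: [0.046, -0.702, 0.054, 0.709]
force: [1.8, -0.3, -0.1]
grip_width: 0.0304
```

Emit:
step_arm --deltas '[[[0.028,-0.03,0.005],0],[[0.056,-0.06,0.005],0],[[0.084,-0.09,0.005],0],[[0.112,-0.12,0.005],0],[[0.14,-0.15,0.005],0],[[0.157,-0.169,0.005],0],[[0.157,-0.169,0.005],0],[[0.157,-0.169,0.005],0]]' --claw 255

```text
clock: 13.05
tcp_pos: [0.6378, -0.133, 0.2703]
eef_rot: [0.046, -0.701, 0.054, 0.709]
force: [-0.9, 0.1, -0.1]
grip_width: -0.0003
```

```bash
python3 look.py pics/s4.png; python3 -c "
from h import *
p=np.load('p.npy')
print((proj('side',f2w(p,(-112,71,86)))-[270,195])*2.6)
for q in (1.15,1.25):
  for k in (0,1,2):
    a=np.radians(65+60*k)-q; print(q,k,(-66*np.cos(a),115+66*np.sin(a)),(proj('top',f2w(p,(-66*np.cos(a),-93,115+66*np.sin(a))))-[195,190])*1.8+[420,0])"
```

```text
13.15 [ 0.63755208 -0.13221811  0.27140167] feeder 0.05417940778751833 -0.06587142035106146
[[282.46267483 274.55717604]]
1.15 0 (np.float64(-65.99203505358652), np.float64(113.97466615865447)) [[750.28025457 175.16537184]]
1.15 1 (np.float64(-33.883982680758365), np.float64(171.63811188316635)) [[760.28412952 137.1553368 ]]
1.15 2 (np.float64(32.10805237282813), np.float64(172.66344572451186)) [[769.3594783   68.23503745]]
1.25 0 (np.float64(-65.55998717290693), np.float64(107.39157822618388)) [[749.75470613 175.15693165]]
1.25 1 (np.float64(-39.369080125284874), np.float64(167.9724034766113)) [[759.13418676 143.34073044]]
1.25 2 (np.float64(26.190907047622037), np.float64(175.5808252504274)) [[768.91093896  73.76994507]]
```

View pics/s4.png

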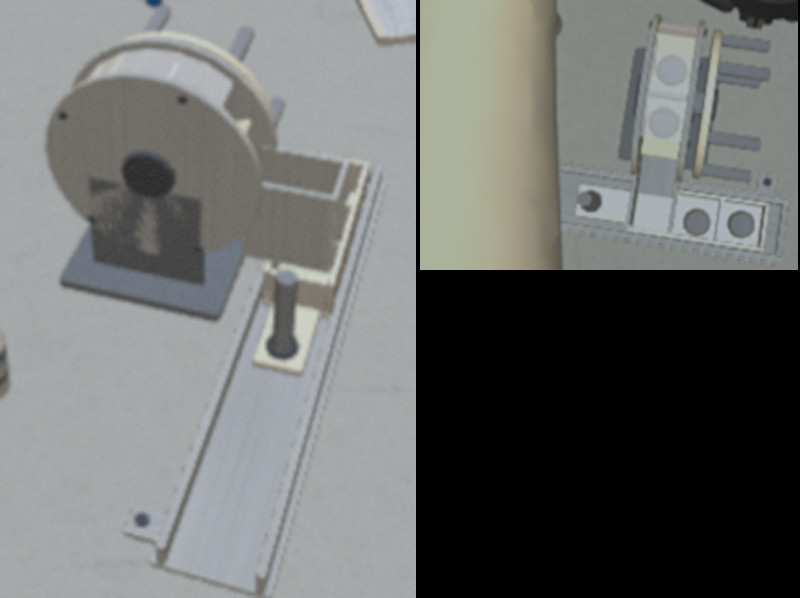

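The carrier is in place, with the post at (286,276) as predicted and well_c under the spout. The pegs show q ≈ 1.25. Second stroke.

Emit:
step_arm --deltas '[[[0.002,-0.002,-0.03],0],[[0.002,-0.002,-0.06],0],[[0.002,-0.002,-0.09],0],[[0.002,-0.002,-0.11],0],[[0.002,-0.002,-0.121],0],[[0.002,-0.002,-0.121],0]]'

```text
clock: 13.75
tcp_pos: [0.6385, -0.1334, 0.1494]
eef_rot: [0.046, -0.701, 0.053, 0.71]
force: [-0.1, -0.1, -0.1]
grip_width: 0.0003
```

Emit:
step_arm --deltas '[[[-0.006,0.0008,0],0],[[-0.012,0.0016,0],0],[[-0.018,0.0024,0],0],[[-0.024,0.0032,0],0],[[-0.03,0.004,0],0],[[-0.036,0.0048,0],0],[[-0.042,0.0056,0],0],[[-0.048,0.0064,0],0]]'

```text
clock: 14.55
tcp_pos: [0.5896, -0.1269, 0.1492]
eef_rot: [0.046, -0.701, 0.053, 0.71]
force: [2.2, -0.1, 0.7]
grip_width: -0.0002
```

Target x ≈ 0.561, so 28 mm more.

Emit:
step_arm --deltas '[[[-0.006,0.0008,0],0],[[-0.012,0.0016,0],0],[[-0.018,0.0024,0],0],[[-0.024,0.0032,0],0],[[-0.028,0.0037,0],0],[[-0.028,0.0037,0],0],[[-0.028,0.0037,0],0]]'

```text
clock: 15.25
tcp_pos: [0.5608, -0.1231, 0.1491]
eef_rot: [0.046, -0.7, 0.053, 0.711]
force: [1.7, 0.6, 0.4]
grip_width: -0.0
```

Emit:
step_arm --deltas '[[[0.008,-0.001,0],0],[[0.008,-0.001,0],0],[[0.008,-0.001,0.04],0],[[0.008,-0.001,0.08],0],[[0.008,-0.001,0.12],0],[[0.03,-0.02,0.13],0],[[0.06,-0.03,0.13],0],[[0.08,-0.03,0.13],0]]'

```text
clock: 16.05
tcp_pos: [0.6415, -0.1543, 0.2792]
eef_rot: [0.046, -0.7, 0.054, 0.711]
force: [0.3, 0.2, -1.0]
grip_width: -0.0
```

```bash
python3 look.py pics/s5.png
```

```text
16.15 [ 0.64186262 -0.15339394  0.27709497] feeder 0.06123374655561615 -0.08629769538772267
```

View pics/s5.png

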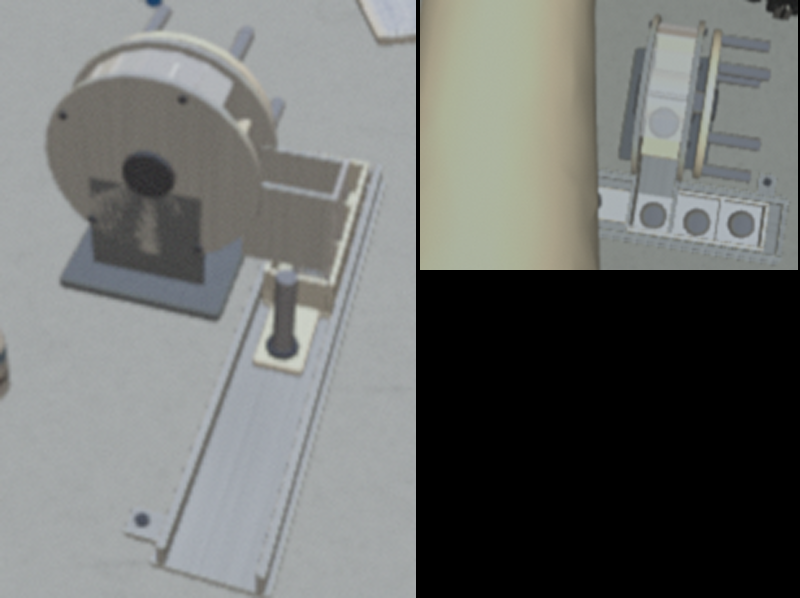

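Three balls are in the wells at (653,215), (697,221) and (741,223). The last ball is in the drum at (663,122), and the arm is clear. Handing in.

```bash
python3 -c "
from workcell import env
print(env.finish_job()); print(env.observe()['clock'])"
```

```text
the job is handed in; nothing more can be done
None
the job is handed in; nothing more can be done
```

Both empty wells now hold one ball each, and I handed the job in at about 16 s of the 70 s allowed. No verdict was reported.

I gripped the post and slid the carrier until the middle well was under the spout. One slow pull on a peg dropped ball_1, which the camera showed in that well before I went on. I then slid the carrier about 48 mm further and made a second pull, to a drum angle of about 2.3 rad, which dropped ball_2 into the last well.

- **Balls:** the last picture shows a ball in each of the three wells and the last ball still in the drum.
- **Carrier:** it sits level in its track, about where I had calculated (the post was about 1 mm off in the second position).
- **Drum:** the pegs matched the expected angle to within about 1 pixel after the first pull. After the second they look the same in the picture, as expected one pocket further on; I did not measure that angle.
- **Forces:** contact forces stayed at about 7 N or less in the readings at the end of each move, and the arm was clear of everything at the end.
- **Not checked:** I did not look at the bottle and dish again closely. The arm was never moved towards them, and they were out of view or partly out of view in the last crop.

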